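# Lock the swivel vice with its index pin

### The arm

A 7-joint arm with a two-finger parallel gripper is mounted at the origin on the work surface. World frame = base frame: x ahead of the robot, y to its left, z up, the work surface at z = 0. Lengths are in m, angles in rad, forces in N, time in s.
With the tool pointing down it reaches from about 0.4 to 0.875 m from the base axis. Payload 19.3 kg.
Tool frame: the origin (TCP) lies at the very end of the fingers, on their centre line; the grasp point (between the pads) lies 19 mm behind it; z points along the fingers, y is the direction in which the jaws open and shut (so a half turn about z gives the same grasp; the last joint's range is limited). The gripper opens to 85 mm and grips with 20 to 120 N. Pads are 22 mm wide; open, the fingers measure 114 mm over their backs; the gripper's body (76 mm by 85 mm) begins 54 mm behind the grasp point. The pads swing forward as they close: fully open they stand 13 mm farther back than shut.
Start: joints at [1.033, 0.521, -0.036, 1.599, 0.021, 1.021, -0.113], TCP at [0.282, -0.558, 0.231] pointing down, gripper open.
Joint ranges: [-2.91, 2.91], [-0.3, 2.13], [-1.5, 1.42], [0.17, 2.43], [-1.26, 4.41], [0.16, 1.93], [-2.52, 2.52]. Speed limits (rad/s): [1.89, 1.89, 2.39, 2.39, 3.01, 3.01, 3.01].

### API

Orientations are given as [roll, pitch, yaw] about the fixed x, y, z axes, in that order (R = Rz(yaw) Ry(pitch) Rx(roll)).
In Python, from workcell import bot, viewer gives the robot as it stands.
- The arm moves only by the shell command python3 -m creep 'ROWS' [FORCE]. ROWS is JSON, a list of rows, each an object of numbers: "rx", "ry", "rz": the turn, a rotation vector about the tool's x, y, z in degrees; "tx", "ty", "tz": the shift along the tool's x, y, z in mm; "hand": the closure, from -1 (fully open) to 1 (shut), so that 0 is half open. In form: [{"rx": .., "ry": .., "rz": .., "tx": .., "ty": .., "tz": .., "hand": ..}, ...]. A call has 1 to 8 rows; each row is the pose to reach, as a shift and turn from the pose commanded when the call began, along the tool's axes at that moment; what a row does not reach only later rows make up. A row lasts 1/10 s, in which the tool goes at most 50 mm and 8.59 degrees, less where a joint would pass 70% of its speed; a pose out of reach is approached as far as the arm can. A call with a gripper value outside its range is refused whole. The fingers move at their own pace and stop on an object; FORCE is the grip in N (left out, the last holds). Time passes only in rows, so rows that repeat a pose let the fingers close. It gives the time, the measured TCP pose, the force and the opening at its end, in the units of the state.
- bot.observe(): the state, without advancing time (a new reading comes with each control period).
- viewer.grab_frame(name): name is "scene" or "top"; returns a dict with "pixels" (480x640x3 uint8, blue, green, red), "vertical_fov" (degrees; the focal length in pixels is half the picture's height over the tangent of half this angle, whatever the lens; pixels are square), "cx", "cy" (the principal point, pixels), "rvec" (rotation vector, rad) and "tvec" (3), from world to camera coordinates, as OpenCV has them. Camera axes: x right, y down, z forward; pixel columns grow to the right and rows downward; lengths in m; the calibration is good to about 2 mm. A picture is of the moment at which its call begins. There is no depth.
- bot.job_done(): hands the job in, once; it reports no verdict.
Trained networks look in a picture, given as the dict that the camera call returned (one of the last four; its "shot" number tells which), for a name from the list of things; names that differ only in an ending like _2 or _b are one class to them, and where a whole thing is asked for, a point or a joint stands for the part that bears it (a point fixed in the world has none). Each returns a list of dicts, best first, with "score" (0 to 1); they miss things now and then, are a little off and sometimes report something else, mostly with a low value. They report only what shows in the picture. A call takes as long as a camera call. They do not tell look-alikes from the thing itself.
- viewer.outline_of(target, picture): "mask" (480x640 bool, what is visible of it) and "bbox" ([left, top, right, bottom] in pixels, round what is visible of it).
The state is a dict: "clock": time; "qpos": joint angles; "qd": joint speeds; "joint_efforts": joint torques, N m; "position": TCP position; "tool_rot": TCP orientation; "force": force on the tool from outside, world axes, zero at the start; "moment": the same for the moment, N m; "grip_width": finger opening in m.
Only numpy, scipy, OpenCV 4.12 (cv2) and the standard library are available. Lean on these libraries where they do the work, as an engineer would, in place of code of your own. Each camera call takes 0.05 s, during which the arm holds its last target.

### The job

Turn the head of the little swivel vice by its jaws until the hole in the head's ear stands over the hole in the stand's fixed ear. Then take the index pin (the one with the wide round flange and the straight round grip) from the wooden rack and lower it through both holes until its flange sits flat on the head's ear, and let go.

Things in the scene. Friction and masses are not known exactly. Their poses are not given: they have to be found in the camera images.
- swivel (a joint): Angle of the vice's turning head about the stand's vertical axis, rad, positive counter-clockwise from above. At 0 the hole in the head's ear is exactly over the hole in the fixed ear. Starts at 0.7 to 1.4, turns freely from -0.9 to 1.7 and stays where it is left (friction 0.06 N m, no spring).
- jaws (a point): Bright steel jaws on the swivel axis, one upright block 30 mm thick (along x), 66 long (y), 50 tall, copper strip between. They stand on the head's flat disc, 90 mm across, top 74 mm above the bench; this point is on the axis, 28 mm above the disc. The frame turns with the head: x points to its ear, a 56 mm square plate level with the disc, 14 thick, with a 35 mm through hole 75 mm from the axis.
- stand_hole (a point): Centre of the hole in the fixed ear of the dark steel stand, at the ear's upper face, 56 mm above the bench; z up, x points away from the swivel axis, which is 75 mm behind it. The ear is a 56 mm square plate 16 mm thick with a 37 mm through hole; the head's ear passes 4 mm above it. The stand is bolted down.
- pin_grip (a point): Steel index pin, 0.4 kg, upright in one of 3 holes (98 mm apart) of a wood rack 65 mm high: round grip 28 mm thick, 46 tall; under it a 54 mm flange 6 thick; then a 20 mm shank 55 long, its last 20 tapering to 10. This point: on its axis at mid-grip, 29 mm above the flange's underside, 84 above the tip. z up, y along the rack's row. Home, it is 103 mm above the bench. The other two: bystanders.
Not all that is in view belongs to the job. What is shaped like the part that bears pin_grip but green or purple is not meant.

How it is judged:
On the way, in this order (a step that is already met when the one before it is completed fails the run):
1. the head's hole is turned over the stand's hole (value of joint swivel between -0.175 and 0.175 rad), for 0.2 s.
2. the index pin is home through both holes (all of step 1 and horizontal distance between pin_grip and stand_hole below 0.015 m and z of pin_grip in the frame of stand_hole between 0.04 and 0.053 m and angle between pin_grip's own z axis and vertical below 0.14 rad), for 0.2 s.
At the end, for the whole second after the job is handed in: The head is within 10 degrees of lined up and at rest, and the index pin stands through both ears: its grip within 15 mm of the hole's axis, upright within 8 degrees, its flange down on the head's ear (within 5 mm), released (all of step 2 and velocity of joint swivel between -0.1 and 0.1 rad/s); the robot touches nothing.
It also fails if it takes over 54 s, if anything falls off the work surface, if the arm or the gripper's body presses on something with over 40 N, if the wrist force passes 120 N, or if a joint passes its speed limit or range.

## Working session

There is one attempt and no reset: what is moved stays moved. The work goes in short steps, Python scripts to look and compute and a shell command to move; the robot and the scene stay as the last step left them, time stands still between calls to the robot, and variables do not carry over. Pictures are saved under pics/ and viewed, and the job is handed in when it is done.

```bash
mkdir -p pics
cat > h.py <<'E'
import numpy as np,cv2
from scipy.spatial.transform import Rotation as R
def cam(p):
    f=240/np.tan(np.radians(p["vertical_fov"])/2)
    K=np.array([[f,0,p["cx"]],[0,f,p["cy"]],[0,0,1.]])
    return K,cv2.Rodrigues(np.array(p["rvec"],float))[0],np.array(p["tvec"],float).ravel()
def ray(p,uv,z):
    K,Rm,t=cam(p); o=-Rm.T@t; d=Rm.T@np.linalg.inv(K)@np.array([uv[0],uv[1],1.])
    return o+d*(z-o[2])/d[2]
def proj(p,X):
    K,Rm,t=cam(p); X=np.atleast_2d(X); c=(Rm@X.T).T+t; u=(K@c.T).T; return u[:,:2]/u[:,2:]
E
python3 - <<'E'
from workcell import bot,viewer
import cv2,h,numpy as np
s=bot.observe();print({k:np.round(v,3).tolist() for k,v in s.items()})
for n in("scene","top"):
    p=viewer.grab_frame(n);cv2.imwrite(f"pics/{n}0.png",p["pixels"])
    K,Rm,t=h.cam(p);print(n,p.keys(),-Rm.T@t,Rm.T[:,2],K[0,0])
    for T in("jaws","pin_grip","swivel","stand_hole"):
        try:
            for o in viewer.outline_of(T,p): 
                ys,xs=np.nonzero(o["mask"]);print(T,o["score"],o["bbox"],xs.mean(),ys.mean())
        except Exception as e: print(T,e)
E
```

```text
{'clock': 0.0, 'qpos': [1.033, 0.522, -0.036, 1.6, 0.021, 1.021, -0.113], 'qd': [-0.0, -0.001, -0.001, 0.0, -0.001, 0.001, -0.001], 'joint_efforts': [-0.002, -92.71, 1.979, -36.994, 0.018, 0.008, -0.0], 'position': [0.282, -0.558, 0.231], 'tool_rot': [-3.141, 0.0, 0.468], 'force': [-0.136, 0.283, -0.535], 'moment': [0.035, -0.008, -0.028], 'grip_width': 0.086}
scene dict_keys(['pixels', 'vertical_fov', 'cx', 'cy', 'rvec', 'tvec', 'shot']) [ 0.77650179 -0.49207334  0.92590496] [-0.28592836  0.45798507 -0.84172124] 543.1234239735252
jaws 0.75 [364.8, 119.4, 432.5, 177.7] 393.83455702398436 151.0685266764562
pin_grip 0.96 [353.2, 295.0, 383.2, 326.1] 366.15570469798655 311.64026845637585
pin_grip 0.96 [212.9, 254.2, 243.5, 289.1] 227.83021390374333 273.39438502673795
pin_grip 0.89 [250.7, 214.5, 274.6, 253.1] 262.31763122476445 235.64064602960968
pin_grip 0.79 [308.2, 220.6, 334.6, 260.3] 319.88510638297873 241.77446808510638
pin_grip 0.67 [278.2, 269.3, 306.5, 305.4] 291.2393272962484 288.0103492884864
swivel 0.61 [362.7, 118.7, 434.0, 172.8] 394.15084337349396 151.02409638554218
stand
[... 185 characters left out ...]
230039] [ 0.09731739  0.00182163 -0.99525173] 445.0327501486836
jaws 0.64 [149.0, 198.5, 198.5, 282.9] 171.02663706992232 244.55012948575657
pin_grip 0.92 [324.0, 295.7, 350.1, 323.2] 336.4732576985413 307.33711507293356
pin_grip 0.9 [343.1, 164.3, 368.4, 192.6] 354.14711033274955 178.55166374781086
pin_grip 0.74 [375.3, 297.9, 404.2, 326.2] 389.8476821192053 310.682119205298
pin_grip 0.71 [357.1, 232.2, 388.2, 260.6] 373.03054662379424 247.45176848874598
pin_grip 0.59 [298.1, 242.2, 329.4, 267.4] 311.9920508744038 253.23529411764707
swivel 0.97 [142.4, 197.2, 198.8, 279.9] 171.46452328159646 244.11640798226165
stand_hole 0.73 [144.6, 198.9, 222.4, 289.7] 181.69485762855928 246.9547386315342
```

View pics/scene0.png

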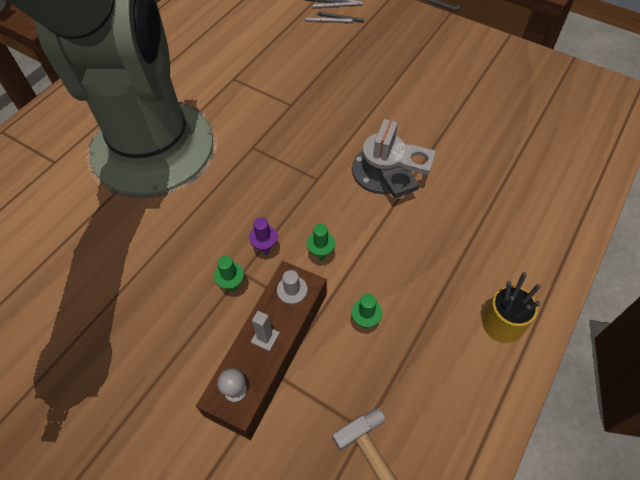

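View pics/top0.png

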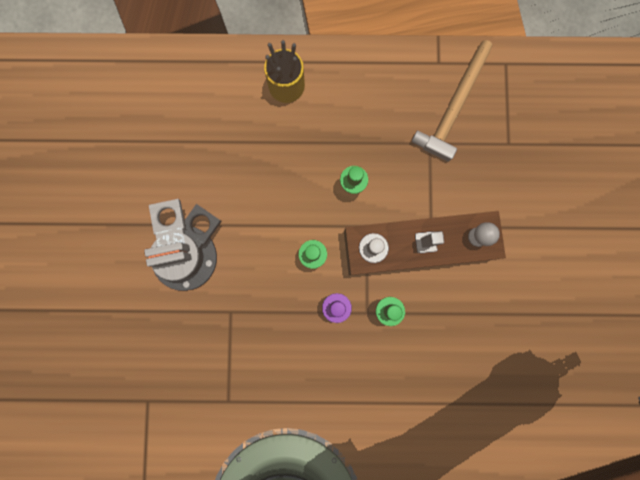

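The index pin is the steel, round-flanged one at the rack's near end: (291,286) in scene and (374,247) in top. The vice sits at (393,160) in scene and (180,255) in top, with its head's ear at (167,216) and the dark fixed ear at (202,223). I'll zoom in to measure.

Run:
```python
import cv2
a=cv2.imread("pics/scene0.png")[105:215,335:455];b=cv2.imread("pics/top0.png")[185:305,125:245]
a=cv2.resize(a,None,fx=5,fy=5,interpolation=3)
cv2.imwrite("pics/z1.png",a);cv2.imwrite("pics/z2.png",cv2.resize(b,None,fx=5,fy=5,interpolation=3))
```

```text
(no output)
```

View pics/z1.png

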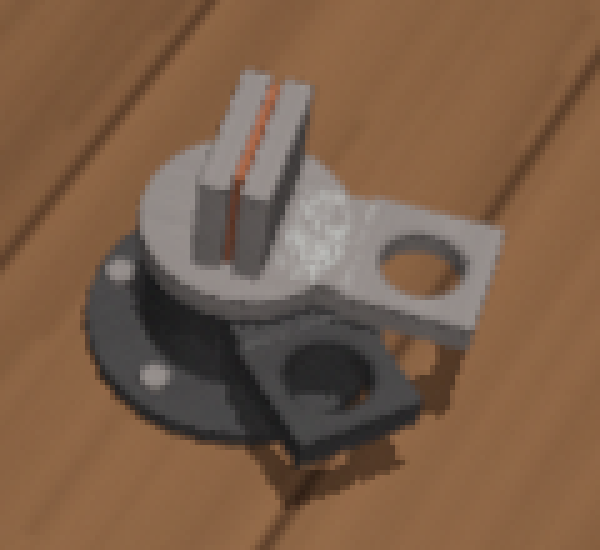

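View pics/z2.png

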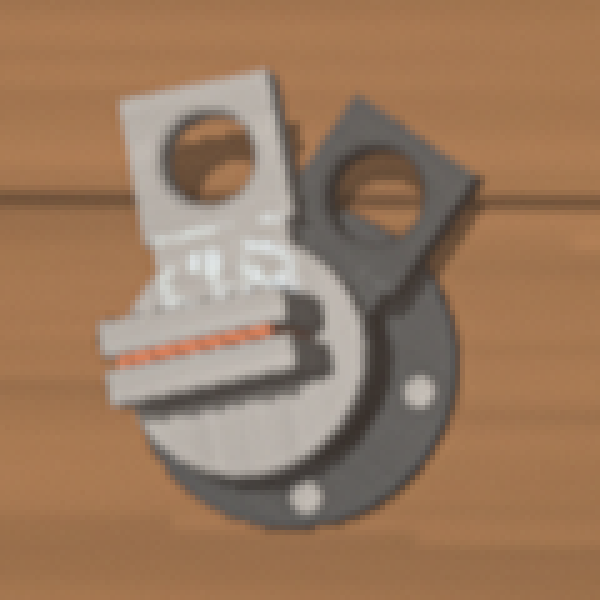

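```bash
python3 - <<'E'
from workcell import bot,viewer
import cv2,h,numpy as np
P={n:viewer.grab_frame(n) for n in("scene","top")}
S={'hh':((419.6,158),(167,216.4),.074),'fh':((401.2,180),(200.2,223.6),.056),'jaw':((386.2,131.6),(165,254.4),.124)}
r={}
for k,(a,b,z) in S.items():
    A=h.ray(P["scene"],a,z);B=h.ray(P["top"],b,z);r[k]=(A+B)/2;print(k,A[:2].round(4),B[:2].round(4))
for n,p in P.items():
    for o in viewer.outline_of("pin_grip",p): 
        b=o["bbox"];c=((b[0]+b[2])/2,(b[1]+b[3])/2); print(n,c,h.ray(p,c,.09)[:2].round(4))
a=np.arctan2(*(r['hh']-r['jaw'])[[1,0]]);f=np.arctan2(*(r['fh']-r['jaw'])[[1,0]])
print(np.linalg.norm((r['hh']-r['jaw'])[:2]),np.linalg.norm((r['fh']-r['jaw'])[:2]),a,f,a-f)
for n,p in P.items():
    c={'scene':(291,288),'top':(374,247)}[n];im=p["pixels"][int(c[1])-40:int(c[1])+40,int(c[0])-40:int(c[0])+40]
    cv2.imwrite(f"pics/p_{n}.png",cv2.resize(im,None,fx=6,fy=6,interpolation=3))
E
python3 -c "
import cv2,numpy as np
cv2.imwrite('pics/pp.png',cv2.resize(np.hstack([cv2.imread('pics/p_scene.png'),cv2.imread('pics/p_top.png')]),(800,400)))"
```

```text
hh [0.5486 0.2245] [0.5457 0.2243]
fh [0.5383 0.1678] [0.5351 0.1669]
jaw [0.4745 0.209 ] [0.4717 0.2079]
scene (366.1, 309.70000000000005) [ 0.6261 -0.1337]
scene (264.55, 234.8) [ 0.3946 -0.1018]
scene (228.3, 274.5) [ 0.3886 -0.2021]
scene (320.5, 240.95) [ 0.4885 -0.0592]
scene (292.20000000000005, 287.35) [ 0.4973 -0.1642]
top (374.0, 245.95000000000002) [ 0.4926 -0.158 ]
top (337.25, 308.85) [ 0.3793 -0.0921]
top (356.6, 177.8) [ 0.6179 -0.1265]
top (312.1, 254.05) [ 0.4769 -0.0462]
top (172.1, 237.7) [0.5043 0.2079]
0.07573959246365755 0.07573312251633103 0.21242786967993327 -0.5735309983752124 0.7859588680551457
```

View pics/pp.png

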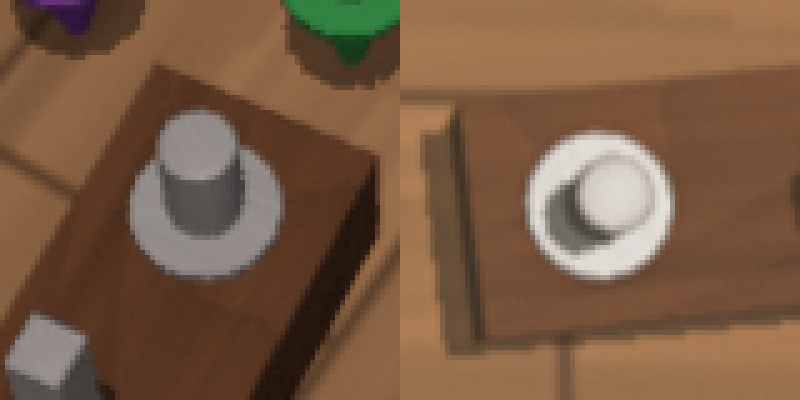

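```bash
cat >> h.py <<'E'
def rel(s,pos,yawdeg):
    "shift mm/turn deg in tool axes from the current pose (tool wanted pointing straight down)"
    T=R.from_euler('xyz',s["tool_rot"]); d=T.inv().apply(np.array(pos)-s["position"])*1000
    G=R.from_euler('xyz',[180,0,yawdeg],degrees=True); rv=(T.inv()*G).as_rotvec(degrees=True)
    return dict(t=d.round(1).tolist(),r=rv.round(2).tolist(),dist=float(np.linalg.norm(d).round(1)))
E
python3 - <<'E'
from workcell import bot,viewer
import h,numpy as np
P={n:viewer.grab_frame(n) for n in("scene","top")}
for c,n,z in[((290.8,276.6),"scene",.117),((292.2,289.6),"scene",.071),((377.2,245.6),"top",.117),((374,248),"top",.071)]: print(h.ray(P[n],c,z).round(4))
s=bot.observe()
print(h.rel(s,[.46,-.2,.231],80));print(h.rel(s,[.4732,.2085,.2],102.2))
E
```

```text
[ 0.4931 -0.1593  0.117 ]
[ 0.4935 -0.1604  0.071 ]
[ 0.4909 -0.1602  0.117 ]
[ 0.4904 -0.1605  0.071 ]
{'t': [320.4, -239.0, 0.3], 'r': [0.0, -0.0, -53.2], 'dist': 399.7}
{'t': [516.4, -597.7, 31.3], 'r': [0.0, -0.0, -75.4], 'dist': 790.5}
```

```bash
python3 -m creep '[{"tx":320,"ty":-239,"rz":-53},{"tx":320,"ty":-239,"rz":-53},{"tx":320,"ty":-239,"rz":-53},{"tx":320,"ty":-239,"rz":-53},{"tx":320,"ty":-239,"rz":-53},{"tx":320,"ty":-239,"rz":-53},{"tx":320,"ty":-239,"rz":-53},{"tx":320,"ty":-239,"rz":-53}]' 40
python3 - <<'E'
from workcell import bot
import h
print(h.rel(bot.observe(),[.4732,.2085,.18],102.2))
E
```

```text
{'t': [516.4, -597.7, 51.3], 'r': [0.0, -0.0, -75.4], 'dist': 791.5}schema error: expected keys rx, ry, rz, tx, ty, tz, hand
```

```bash
python3 -m creep '[{"rx":0,"ry":0,"rz":-53,"tx":320,"ty":-239,"tz":0,"hand":-1},{"rx":0,"ry":0,"rz":-53,"tx":320,"ty":-239,"tz":0,"hand":-1},{"rx":0,"ry":0,"rz":-53,"tx":320,"ty":-239,"tz":0,"hand":-1},{"rx":0,"ry":0,"rz":-53,"tx":320,"ty":-239,"tz":0,"hand":-1},{"rx":0,"ry":0,"rz":-53,"tx":320,"ty":-239,"tz":0,"hand":-1},{"rx":0,"ry":0,"rz":-53,"tx":320,"ty":-239,"tz":0,"hand":-1},{"rx":0,"ry":0,"rz":-53,"tx":320,"ty":-239,"tz":0,"hand":-1},{"rx":0,"ry":0,"rz":-53,"tx":320,"ty":-239,"tz":0,"hand":-1}]' 40
python3 - <<'E'
from workcell import bot
import h
print(h.rel(bot.observe(),[.4732,.2085,.18],102.2))
E
```

```text
clock: 1.6
position: [0.4602, -0.1985, 0.2316]
tool_rot: [3.141, 0.0, 1.394]
force: [1.1, -0.2, 0.8]
grip_width: 0.0855
{'t': [402.9, -59.0, 51.5], 'r': [0.03, 0.02, -22.34], 'dist': 410.5}
```

```bash
python3 -m creep '[{"rx":0,"ry":0,"rz":-22,"tx":403,"ty":-59,"tz":51,"hand":-1},{"rx":0,"ry":0,"rz":-22,"tx":403,"ty":-59,"tz":51,"hand":-1},{"rx":0,"ry":0,"rz":-22,"tx":403,"ty":-59,"tz":51,"hand":-1},{"rx":0,"ry":0,"rz":-22,"tx":403,"ty":-59,"tz":51,"hand":-1},{"rx":0,"ry":0,"rz":-22,"tx":403,"ty":-59,"tz":51,"hand":-1},{"rx":0,"ry":0,"rz":-22,"tx":403,"ty":-59,"tz":51,"hand":-1},{"rx":0,"ry":0,"rz":-22,"tx":403,"ty":-59,"tz":51,"hand":-1},{"rx":0,"ry":0,"rz":-22,"tx":403,"ty":-59,"tz":51,"hand":-1}]' 40
python3 - <<'E'
from workcell import bot,viewer
import h,cv2
print(h.rel(bot.observe(),[.4732,.2085,.088],102.2))
for n in("scene","top"): cv2.imwrite(f"pics/{n}1.png",viewer.grab_frame(n)["pixels"])
E
```

```text
clock: 2.4
position: [0.4725, 0.1984, 0.1815]
tool_rot: [3.141, 0.0, 1.776]
force: [1.1, -0.4, -1.1]
grip_width: 0.0858
{'t': [9.8, 2.7, 93.5], 'r': [0.03, 0.01, -0.42], 'dist': 94.1}
```

View pics/scene1.png

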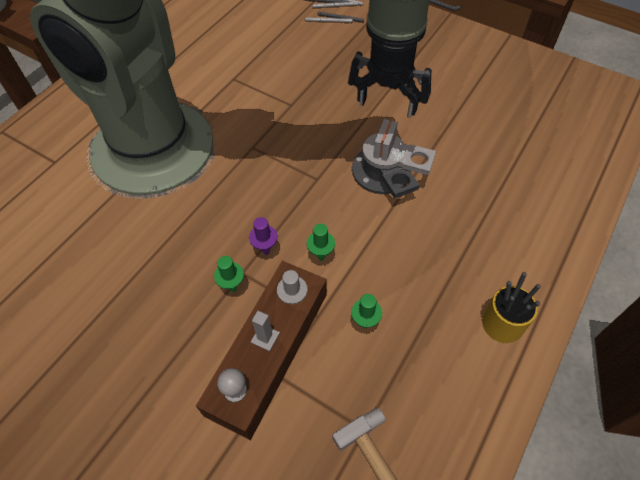

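The open fingers, at (362,100) and (413,108), straddle the jaws at (386,130). I'll re-read the pose now that it has settled.

Run:
```python
from workcell import bot,viewer
import h,cv2
print(h.rel(bot.observe(),[.4732,.2085,.088],102.2))
```

```text
{'t': [4.2, 2.8, 93.3], 'r': [0.02, -0.19, 0.06], 'dist': 93.4}
```

```bash
python3 -m creep '[{"rx":0,"ry":0,"rz":0,"tx":0,"ty":0,"tz":20,"hand":-1},{"rx":0,"ry":0,"rz":0,"tx":0,"ty":0,"tz":20,"hand":-1}]' 40
python3 - <<'E'
from workcell import bot,viewer
import h,cv2
print(h.rel(bot.observe(),[.4732,.2085,.088],102.2))
E
```

```text
clock: 2.7
position: [0.4717, 0.1962, 0.1601]
tool_rot: [-3.139, 0.001, 1.777]
force: [-0.6, 0.2, 0.4]
grip_width: 0.0855
{'t': [11.8, 4.2, 72.0], 'r': [-0.15, 0.03, -0.36], 'dist': 73.1}
```

```bash
python3 -m creep '[{"rx":0,"ry":0,"rz":0,"tx":11,"ty":2,"tz":20,"hand":-1},{"rx":0,"ry":0,"rz":0,"tx":11,"ty":2,"tz":20,"hand":-1},{"rx":0,"ry":0,"rz":0,"tx":11,"ty":2,"tz":20,"hand":-1}]' 40
python3 - <<'E'
from workcell import bot,viewer
import h,cv2
for i in range(3):
  print(h.rel(bot.observe(),[.4732,.2085,.088],102.2)); p=viewer.grab_frame("top")
cv2.imwrite("pics/top2.png",p["pixels"])
E
```

```text
clock: 3.0
position: [0.4724, 0.2074, 0.1422]
tool_rot: [-3.141, 0.0, 1.777]
force: [0.9, -0.7, -0.0]
grip_width: 0.0853
{'t': [1.0, 1.1, 54.2], 'r': [-0.02, 0.0, -0.4], 'dist': 54.2}
{'t': [1.2, 0.8, 54.5], 'r': [0.02, 0.01, -0.42], 'dist': 54.5}
{'t': [1.2, 0.7, 54.5], 'r': [0.04, 0.0, -0.44], 'dist': 54.6}
```

View pics/top2.png

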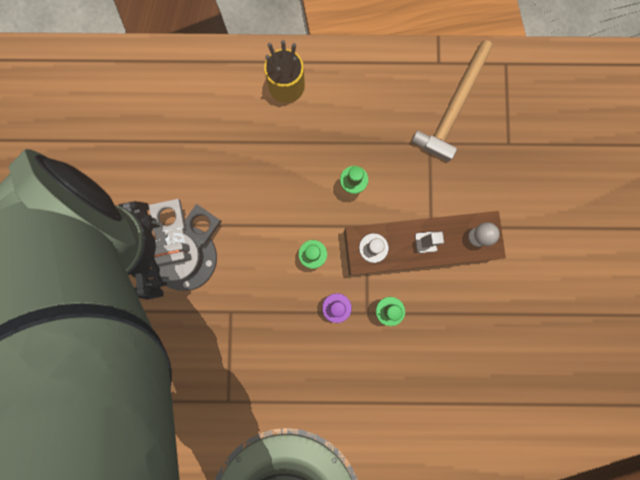

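The fingers straddle the jaws at (165,252), so I'll descend and close.

```bash
python3 -m creep '[{"rx":0,"ry":0,"rz":0,"tx":1,"ty":1,"tz":25,"hand":-1},{"rx":0,"ry":0,"rz":0,"tx":1,"ty":1,"tz":53,"hand":-1},{"rx":0,"ry":0,"rz":0,"tx":1,"ty":1,"tz":53,"hand":1},{"rx":0,"ry":0,"rz":0,"tx":1,"ty":1,"tz":53,"hand":1},{"rx":0,"ry":0,"rz":0,"tx":1,"ty":1,"tz":53,"hand":1},{"rx":0,"ry":0,"rz":0,"tx":1,"ty":1,"tz":53,"hand":1},{"rx":0,"ry":0,"rz":0,"tx":1,"ty":1,"tz":53,"hand":1},{"rx":0,"ry":0,"rz":0,"tx":1,"ty":1,"tz":53,"hand":1}]' 40
```

```text
clock: 3.95
position: [0.4737, 0.209, 0.09]
tool_rot: [3.14, -0.0, 1.777]
force: [-2.5, -1.8, 11.8]
grip_width: 0.0295
```

```bash
python3 -m creep '[{"rx":0,"ry":0,"rz":7,"tx":0,"ty":0,"tz":0,"hand":1},{"rx":0,"ry":0,"rz":14,"tx":0,"ty":0,"tz":0,"hand":1},{"rx":0,"ry":0,"rz":21,"tx":0,"ty":0,"tz":0,"hand":1},{"rx":0,"ry":0,"rz":28,"tx":0,"ty":0,"tz":0,"hand":1},{"rx":0,"ry":0,"rz":35,"tx":0,"ty":0,"tz":0,"hand":1},{"rx":0,"ry":0,"rz":41,"tx":0,"ty":0,"tz":0,"hand":1},{"rx":0,"ry":0,"rz":45,"tx":0,"ty":0,"tz":0,"hand":1},{"rx":0,"ry":0,"rz":45,"tx":0,"ty":0,"tz":0,"hand":1}]' 40
python3 - <<'E'
from workcell import bot,viewer
import cv2,numpy as np
o=[]
for n,(x,y) in dict(scene=(335,105),top=(125,185)).items():
    p=viewer.grab_frame(n)["pixels"];o.append(cv2.resize(p[y:y+120,x:x+120],(400,400),interpolation=3))
cv2.imwrite("pics/v3.png",np.hstack(o))
print(bot.observe()["moment"])
E
```

```text
clock: 4.75
position: [0.4731, 0.2091, 0.09]
tool_rot: [3.141, -0.001, 0.989]
force: [-6.7, -2.1, 15.1]
grip_width: 0.0296
[-0.43534827  1.32648928 -0.05235937]
```

View pics/v3.png

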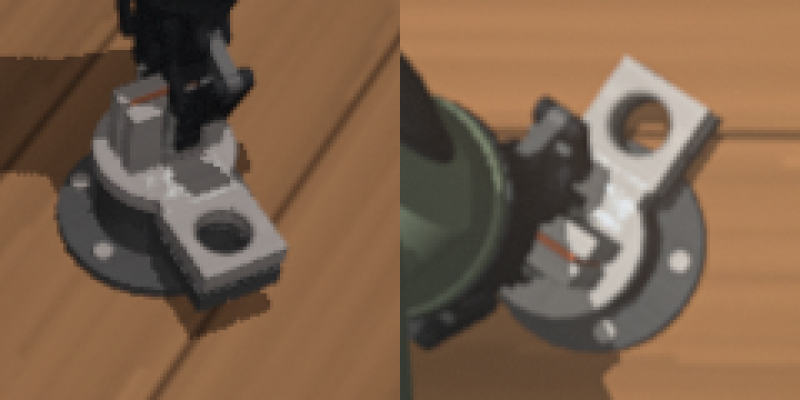

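The head's ear now lies over the fixed ear, with both holes concentric in the two views. I'll open, rise and measure the residual.

```bash
python3 -m creep '[{"rx":0,"ry":0,"rz":0,"tx":0,"ty":0,"tz":0,"hand":-1},{"rx":0,"ry":0,"rz":0,"tx":0,"ty":0,"tz":0,"hand":-1},{"rx":0,"ry":0,"rz":0,"tx":0,"ty":0,"tz":0,"hand":-1},{"rx":0,"ry":0,"rz":0,"tx":0,"ty":0,"tz":0,"hand":-1},{"rx":0,"ry":0,"rz":0,"tx":0,"ty":0,"tz":-30,"hand":-1},{"rx":0,"ry":0,"rz":0,"tx":0,"ty":0,"tz":-70,"hand":-1},{"rx":0,"ry":0,"rz":0,"tx":0,"ty":0,"tz":-110,"hand":-1},{"rx":0,"ry":0,"rz":0,"tx":0,"ty":0,"tz":-120,"hand":-1}]' 40
python3 - <<'E'
from workcell import bot
import h
print(h.rel(bot.observe(),[.492,-.16,.2],90))
E
```

```text
clock: 5.65
position: [0.4744, 0.2095, 0.2124]
tool_rot: [3.139, -0.004, 0.991]
force: [-0.3, -1.2, -0.3]
grip_width: 0.0853
{'t': [-299.6, 217.1, 11.7], 'r': [0.22, -0.2, -33.21], 'dist': 370.1}
```

```bash
python3 -m creep '[{"rx":0,"ry":0,"rz":-33,"tx":-300,"ty":217,"tz":10,"hand":-1},{"rx":0,"ry":0,"rz":-33,"tx":-300,"ty":217,"tz":10,"hand":-1},{"rx":0,"ry":0,"rz":-33,"tx":-300,"ty":217,"tz":10,"hand":-1},{"rx":0,"ry":0,"rz":-33,"tx":-300,"ty":217,"tz":10,"hand":-1},{"rx":0,"ry":0,"rz":-33,"tx":-300,"ty":217,"tz":10,"hand":-1},{"rx":0,"ry":0,"rz":-33,"tx":-300,"ty":217,"tz":10,"hand":-1},{"rx":0,"ry":0,"rz":-33,"tx":-300,"ty":217,"tz":10,"hand":-1},{"rx":0,"ry":0,"rz":-33,"tx":-300,"ty":217,"tz":10,"hand":-1}]' 40
python3 - <<'E'
from workcell import bot,viewer
import cv2,numpy as np,h
o=[]
for n,(x,y) in dict(scene=(335,105),top=(125,185)).items():
    p=viewer.grab_frame(n)["pixels"];cv2.imwrite(f"pics/{n}4.png",p);o.append(cv2.resize(p[y:y+120,x:x+120],(400,400),interpolation=3))
cv2.imwrite("pics/v4.png",np.hstack(o))
print(h.rel(bot.observe(),[.492,-.16,.08],90))
E
```

```text
clock: 6.45
position: [0.4898, -0.1638, 0.1982]
tool_rot: [-3.141, 0.0, 1.566]
force: [1.3, 0.0, -0.4]
grip_width: 0.0851
{'t': [7.3, 2.6, 117.7], 'r': [-0.07, 0.09, -0.63], 'dist': 118.0}
```

View pics/v4.png

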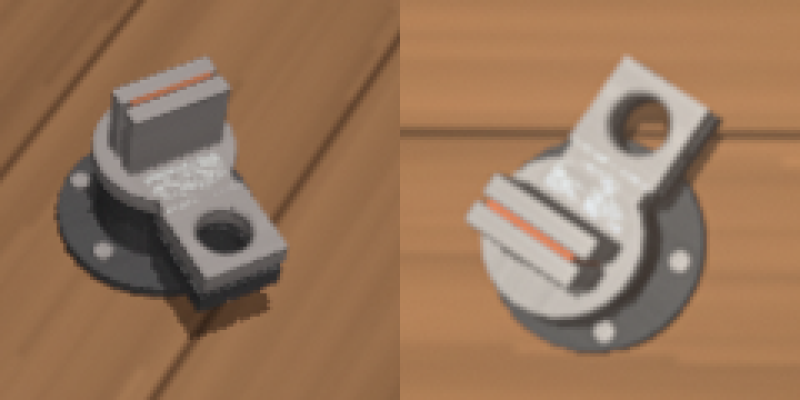

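View pics/scene4.png

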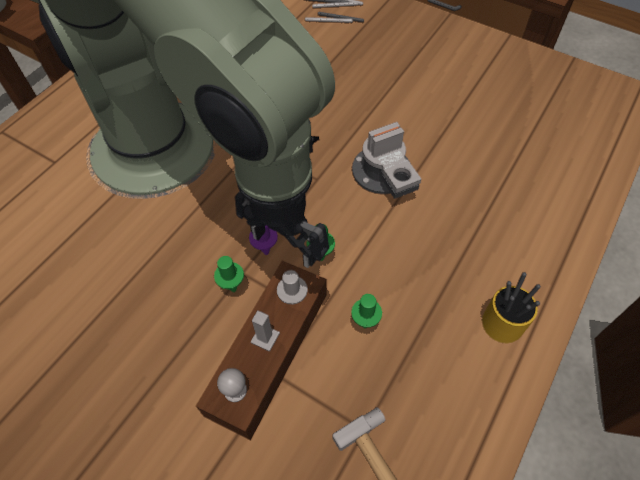

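The head is lined up, with both holes concentric at scene (401.6,174) and top (197,222). The gripper is above the pin. I'll descend partway, settle and re-read.

```bash
python3 -m creep '[{"rx":0,"ry":0,"rz":0,"tx":0,"ty":0,"tz":40,"hand":-1},{"rx":0,"ry":0,"rz":0,"tx":0,"ty":0,"tz":40,"hand":-1},{"rx":0,"ry":0,"rz":0,"tx":0,"ty":0,"tz":40,"hand":-1},{"rx":0,"ry":0,"rz":0,"tx":0,"ty":0,"tz":40,"hand":-1}]' 40
python3 - <<'E'
from workcell import bot,viewer
import cv2,numpy as np,h
P={}
for n in("scene","top"):
    P[n]=viewer.grab_frame(n);cv2.imwrite(f"pics/{n}5.png",P[n]["pixels"])
print(h.rel(bot.observe(),[.492,-.16,.08],90))
a=h.ray(P["scene"],(401.6,174.3),.074);b=h.ray(P["top"],(197,221.6),.074);print(a,b)
c=P["scene"]["pixels"][180:330,210:360];d=P["top"]["pixels"][170:320,300:450]
cv2.imwrite("pics/v5.png",cv2.resize(np.hstack([c,d]),(800,400),interpolation=3))
E
```

```text
clock: 6.95
position: [0.491, -0.1607, 0.1598]
tool_rot: [3.141, 0.0, 1.568]
force: [-0.3, 0.0, -0.0]
grip_width: 0.0854
{'t': [1.0, 0.9, 79.8], 'r': [0.09, 0.03, -0.18], 'dist': 79.8}
[0.53711589 0.16736336 0.074     ] [0.5364082  0.16819001 0.074     ]
```

View pics/v5.png

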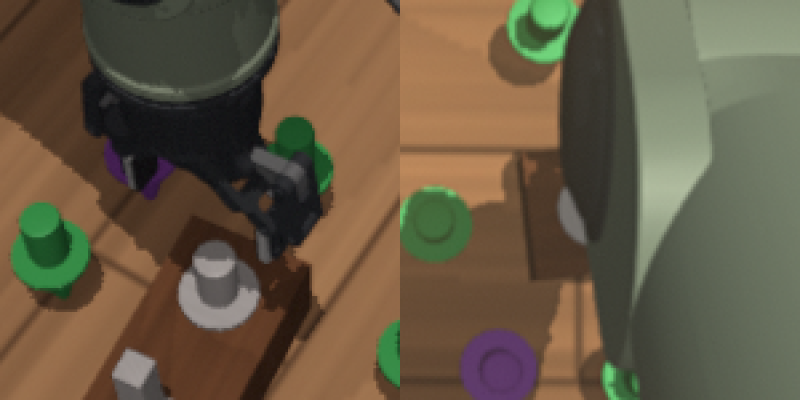

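The fingers straddle the grip and the way down is clear.

```bash
python3 -m creep '[{"rx":0,"ry":0,"rz":0,"tx":1,"ty":1,"tz":40,"hand":-1},{"rx":0,"ry":0,"rz":0,"tx":1,"ty":1,"tz":79,"hand":-1},{"rx":0,"ry":0,"rz":0,"tx":1,"ty":1,"tz":79,"hand":1},{"rx":0,"ry":0,"rz":0,"tx":1,"ty":1,"tz":79,"hand":1},{"rx":0,"ry":0,"rz":0,"tx":1,"ty":1,"tz":79,"hand":1},{"rx":0,"ry":0,"rz":0,"tx":1,"ty":1,"tz":79,"hand":1},{"rx":0,"ry":0,"rz":0,"tx":1,"ty":1,"tz":79,"hand":1},{"rx":0,"ry":0,"rz":0,"tx":1,"ty":1,"tz":79,"hand":1}]' 50
```

```text
clock: 7.85
position: [0.4923, -0.1604, 0.0815]
tool_rot: [3.139, 0.001, 1.567]
force: [-2.4, 0.5, 14.3]
grip_width: 0.0272
```

```bash
python3 -m creep '[{"rx":0,"ry":0,"rz":0,"tx":0,"ty":0,"tz":-20,"hand":1},{"rx":0,"ry":0,"rz":0,"tx":0,"ty":0,"tz":-50,"hand":1},{"rx":0,"ry":0,"rz":0,"tx":0,"ty":0,"tz":-90,"hand":1},{"rx":0,"ry":0,"rz":0,"tx":0,"ty":0,"tz":-125,"hand":1},{"rx":0,"ry":0,"rz":0,"tx":0,"ty":0,"tz":-125,"hand":1},{"rx":0,"ry":0,"rz":0,"tx":0,"ty":0,"tz":-125,"hand":1}]' 50
python3 - <<'E'
from workcell import bot,viewer
import cv2,numpy as np,h
P={}
for n in("scene","top"):
    P[n]=viewer.grab_frame(n)
s=bot.observe();print(s["position"],s["tool_rot"],h.rel(s,[.5368,.1678,.21],147))
c=P["scene"]["pixels"][160:310,210:360];d=P["top"]["pixels"][170:320,300:450]
cv2.imwrite("pics/v6.png",cv2.resize(np.hstack([c,d]),(800,400),interpolation=3))
E
```

```text
clock: 8.45
position: [0.4914, -0.1603, 0.2055]
tool_rot: [3.14, 0.001, 1.567]
force: [-1.5, -1.0, -5.2]
grip_width: 0.0268
[ 0.49076589 -0.16001417  0.20387636] [-3.14029805e+00 -2.35118912e-04  1.56725247e+00] {'t': [328.0, 44.9, -6.1], 'r': [-0.06, -0.05, -57.2], 'dist': 331.1}
```

View pics/v6.png

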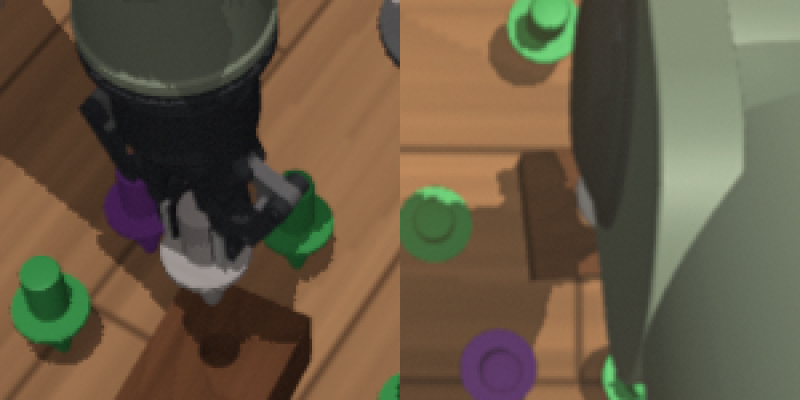

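The pin is gripped at (200,240) in the left crop and hangs upright, clear of the rack. Next I'll carry it over the hole.

```bash
python3 -m creep '[{"rx":0,"ry":0,"rz":-8,"tx":41,"ty":6,"tz":-6,"hand":1},{"rx":0,"ry":0,"rz":-16,"tx":88,"ty":12,"tz":-6,"hand":1},{"rx":0,"ry":0,"rz":-24,"tx":135,"ty":18,"tz":-6,"hand":1},{"rx":0,"ry":0,"rz":-32,"tx":182,"ty":25,"tz":-6,"hand":1},{"rx":0,"ry":0,"rz":-40,"tx":229,"ty":31,"tz":-6,"hand":1},{"rx":0,"ry":0,"rz":-48,"tx":276,"ty":38,"tz":-6,"hand":1},{"rx":0,"ry":0,"rz":-54,"tx":310,"ty":43,"tz":-6,"hand":1},{"rx":0,"ry":0,"rz":-57,"tx":328,"ty":45,"tz":-6,"hand":1}]' 50
python3 -m creep '[{"rx":0,"ry":0,"rz":0,"tx":0,"ty":0,"tz":0,"hand":1},{"rx":0,"ry":0,"rz":0,"tx":0,"ty":0,"tz":0,"hand":1},{"rx":0,"ry":0,"rz":0,"tx":0,"ty":0,"tz":0,"hand":1}]' 50
python3 - <<'E'
from workcell import bot,viewer
import cv2,numpy as np,h
P={}
for n in("scene","top"):
    P[n]=viewer.grab_frame(n)
s=bot.observe();print(s["position"],s["tool_rot"],h.rel(s,[.5368,.1678,.157],147))
c=P["scene"]["pixels"][60:210,320:470];d=P["top"]["pixels"][170:320,125:275]
cv2.imwrite("pics/v7.png",cv2.resize(np.hstack([c,d]),(800,400),interpolation=3))
E
```

```text
clock: 9.35
position: [0.5368, 0.1711, 0.2093]
tool_rot: [-3.141, -0.002, 2.569]
force: [-0.7, 0.1, -4.1]
grip_width: 0.0267
clock: 9.65
position: [0.5375, 0.1663, 0.2101]
tool_rot: [-3.14, -0.0, 2.56]
force: [0.7, -0.6, -3.7]
grip_width: 0.0272
[0.53764618 0.1665842  0.21045154] [-3.14100184e+00  1.74882476e-04  2.56009875e+00] {'t': [1.4, 0.6, 53.5], 'r': [-0.03, 0.01, -0.32], 'dist': 53.5}
```

View pics/v7.png

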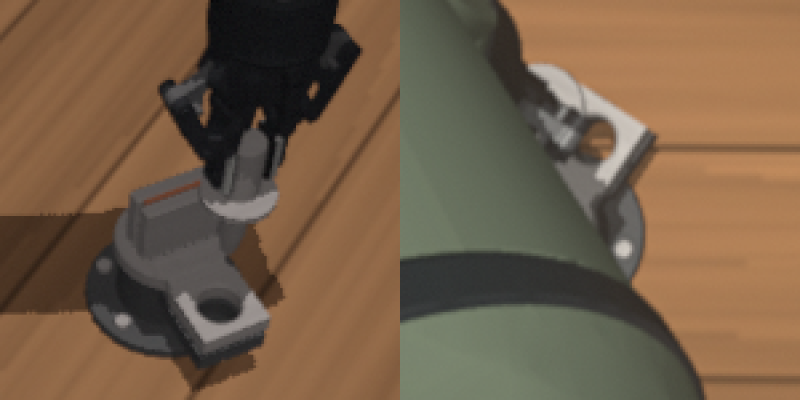

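Run:
```python
from workcell import bot,viewer
import cv2,numpy as np,h
p=viewer.grab_frame("scene");s=bot.observe();x=s["position"]
t=np.linspace(0,2*np.pi,80)
im=cv2.resize(p["pixels"][60:210,320:470],(600,600),interpolation=3)
def ring(c,r,z,col):
    q=(h.proj(p,np.c_[c[0]+r*np.cos(t),c[1]+r*np.sin(t),0*t+z])-[320,60])*4
    cv2.polylines(im,[q.round().astype(np.int32)],True,col,1)
ring(x,.027,x[2]-.0165,(0,255,0));ring(x,.027,x[2]-.0105,(0,255,255));ring([.5368,.1678],.0175,.074,(0,0,255))
cv2.imwrite("pics/v8.png",im)
```

```text
(no output)
```

View pics/v8.png

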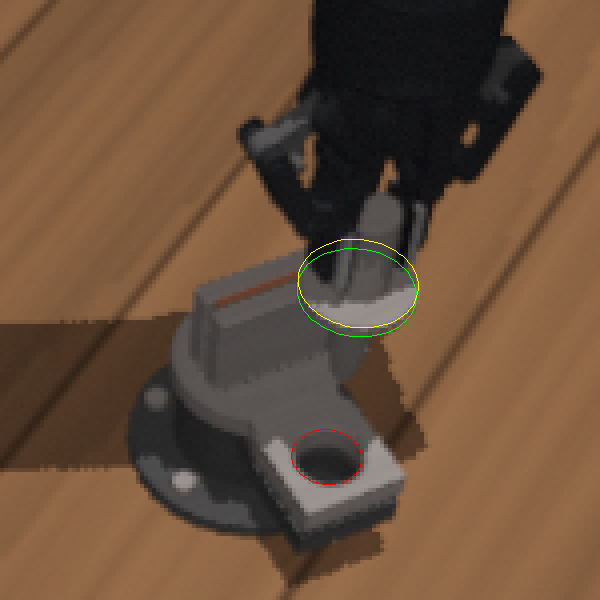

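The projected flange ring fits the seen flange to about 2 mm and the red ring fits the hole. The shank's clearance is 7 mm, so I'll lower.

```bash
python3 -m creep '[{"rx":0,"ry":0,"rz":0,"tx":1,"ty":1,"tz":20,"hand":1},{"rx":0,"ry":0,"rz":0,"tx":1,"ty":1,"tz":40,"hand":1},{"rx":0,"ry":0,"rz":0,"tx":1,"ty":1,"tz":60,"hand":1},{"rx":0,"ry":0,"rz":0,"tx":1,"ty":1,"tz":75,"hand":1},{"rx":0,"ry":0,"rz":0,"tx":1,"ty":1,"tz":80,"hand":1},{"rx":0,"ry":0,"rz":0,"tx":1,"ty":1,"tz":80,"hand":1}]' 50
python3 - <<'E'
from workcell import bot,viewer
import cv2,numpy as np,h
p=viewer.grab_frame("scene");s=bot.observe();print(s["position"],h.rel(s,[.5368,.1678,.0905],147))
cv2.imwrite("pics/v9.png",cv2.resize(p["pixels"][60:210,320:470],(600,600),interpolation=3))
E
```

```text
clock: 10.4
position: [0.5372, 0.169, 0.1303]
tool_rot: [-3.141, -0.001, 2.562]
force: [0.4, 0.2, -3.8]
grip_width: 0.0268
[0.53746298 0.16921151 0.1309663 ] {'t': [-0.2, -1.6, 40.5], 'r': [0.01, 0.01, -0.21], 'dist': 40.5}
```

View pics/v9.png

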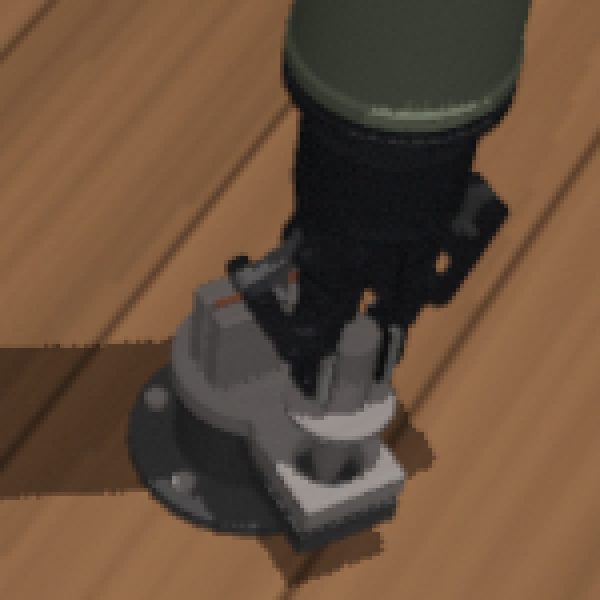

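The tip is in the head's hole with no side force (0.4 N). Continuing down.

```bash
python3 -m creep '[{"rx":0,"ry":0,"rz":0,"tx":0,"ty":-1,"tz":12,"hand":1},{"rx":0,"ry":0,"rz":0,"tx":0,"ty":-1,"tz":24,"hand":1},{"rx":0,"ry":0,"rz":0,"tx":0,"ty":-1,"tz":34,"hand":1},{"rx":0,"ry":0,"rz":0,"tx":0,"ty":-1,"tz":37,"hand":1},{"rx":0,"ry":0,"rz":0,"tx":0,"ty":-1,"tz":37,"hand":1}]' 50
python3 -m creep '[{"rx":0,"ry":0,"rz":0,"tx":0,"ty":0,"tz":1,"hand":1},{"rx":0,"ry":0,"rz":0,"tx":0,"ty":0,"tz":2,"hand":1},{"rx":0,"ry":0,"rz":0,"tx":0,"ty":0,"tz":2,"hand":1}]' 50
python3 - <<'E'
from workcell import bot,viewer
import cv2,numpy as np,h
p=viewer.grab_frame("scene");s=bot.observe();print(s["position"],h.rel(s,[.5368,.1678,.0905],147))
cv2.imwrite("pics/v10.png",cv2.resize(p["pixels"][60:210,320:470],(600,600),interpolation=3))
E
```

```text
clock: 10.95
position: [0.5364, 0.1684, 0.093]
tool_rot: [-3.141, -0.001, 2.562]
force: [-0.0, 0.0, -4.2]
grip_width: 0.0269
clock: 11.25
position: [0.5368, 0.1684, 0.0918]
tool_rot: [3.141, 0.0, 2.562]
force: [0.4, 0.1, -4.7]
grip_width: 0.027
[0.53680453 0.16832121 0.09176956] {'t': [-0.3, -0.4, 1.3], 'r': [0.01, 0.01, -0.2], 'dist': 1.4}
```

View pics/v10.png

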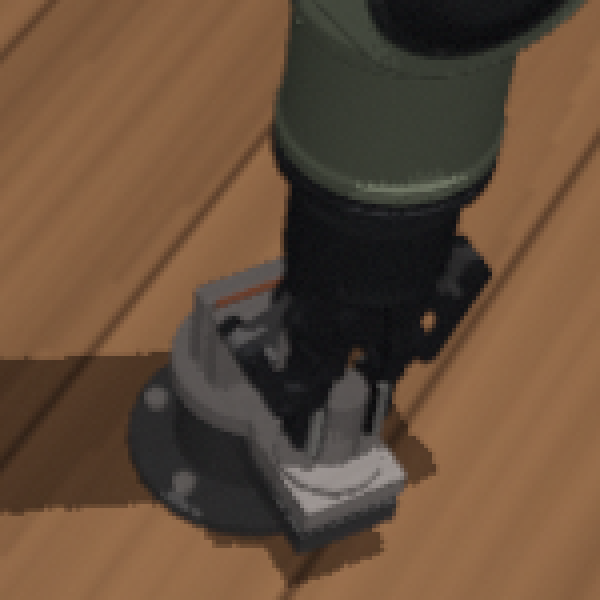

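```bash
python3 -m creep '[{"rx":0,"ry":0,"rz":0,"tx":0,"ty":0,"tz":1,"hand":1},{"rx":0,"ry":0,"rz":0,"tx":0,"ty":0,"tz":1.5,"hand":1},{"rx":0,"ry":0,"rz":0,"tx":0,"ty":0,"tz":1.5,"hand":1}]' 50
```

```text
clock: 11.6
position: [0.537, 0.1685, 0.0906]
tool_rot: [3.141, 0.001, 2.562]
force: [-1.0, 0.2, 3.6]
grip_width: 0.0269
```

The vertical force went from -4.5 to +3.6 N, so the flange is seated. I'll release and rise.

```bash
python3 -m creep '[{"rx":0,"ry":0,"rz":0,"tx":0,"ty":0,"tz":0,"hand":-0.3},{"rx":0,"ry":0,"rz":0,"tx":0,"ty":0,"tz":0,"hand":-0.3},{"rx":0,"ry":0,"rz":0,"tx":0,"ty":0,"tz":0,"hand":-0.3},{"rx":0,"ry":0,"rz":0,"tx":0,"ty":0,"tz":0,"hand":-0.3},{"rx":0,"ry":0,"rz":0,"tx":0,"ty":0,"tz":-15,"hand":-0.3},{"rx":0,"ry":0,"rz":0,"tx":0,"ty":0,"tz":-50,"hand":-0.3},{"rx":0,"ry":0,"rz":0,"tx":0,"ty":0,"tz":-90,"hand":-0.3},{"rx":0,"ry":0,"rz":0,"tx":0,"ty":0,"tz":-130,"hand":-0.3}]' 50
python3 -m creep '[{"rx":0,"ry":0,"rz":0,"tx":150,"ty":-60,"tz":-40,"hand":-0.3},{"rx":0,"ry":0,"rz":0,"tx":150,"ty":-60,"tz":-40,"hand":-0.3},{"rx":0,"ry":0,"rz":0,"tx":150,"ty":-60,"tz":-40,"hand":-0.3},{"rx":0,"ry":0,"rz":0,"tx":150,"ty":-60,"tz":-40,"hand":-0.3},{"rx":0,"ry":0,"rz":0,"tx":150,"ty":-60,"tz":-40,"hand":-0.3},{"rx":0,"ry":0,"rz":0,"tx":150,"ty":-60,"tz":-40,"hand":-0.3}]' 50
python3 - <<'E'
from workcell import bot,viewer
import cv2,numpy as np,h
o=[]
for n,(x,y) in dict(scene=(335,95),top=(125,175)).items():
    p=viewer.grab_frame(n);im=cv2.resize(p["pixels"][y:y+120,x:x+120],(400,400),interpolation=3)
    t=np.linspace(0,2*np.pi,80)
    for r,z in((.027,.080),(.014,.126)):
        q=(h.proj(p,np.c_[.5368+r*np.cos(t),.1678+r*np.sin(t),0*t+z])-[x,y])*400/120
        cv2.polylines(im,[q.round().astype(np.int32)],True,(0,255,0),1)
    o.append(im)
cv2.imwrite("pics/v11.png",np.hstack(o))
E
```

```text
clock: 12.4
position: [0.5363, 0.1685, 0.2226]
tool_rot: [3.141, -0.0, 2.563]
force: [0.5, 0.4, -1.0]
grip_width: 0.0553
clock: 13.0
position: [0.379, 0.2002, 0.2608]
tool_rot: [3.141, 0.001, 2.562]
force: [0.1, 0.4, -0.1]
grip_width: 0.056
```

View pics/v11.png

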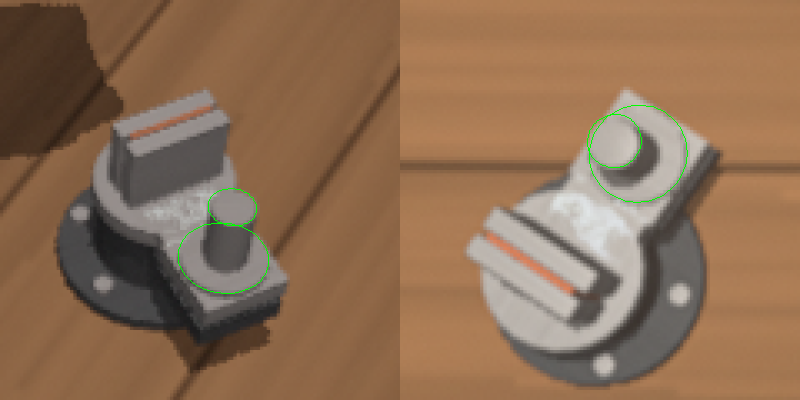

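The rings predicted for a seated pin match the flange and grip top in both views. The pin is upright and seated, the head is lined up, and the gripper is clear, so I'm handing in.

Run:
```python
from workcell import bot
import numpy as np
s=bot.observe();print(s["clock"],np.abs(s["qd"]).max());print(bot.job_done())
```

```text
13.1 0.00711725289077113
the job is handed in; nothing more can be done
None
```

I turned the vice head by its jaws about 45° until its hole stood over the fixed ear's hole. Then I took the round-flanged steel pin from the rack, lowered it through both holes, released it and moved the gripper clear. The job was handed in at 13.1 s of the 54 s allowed.

- **Alignment:** after the turn, the head's hole measured within about 1 mm of the fixed hole's position in both cameras.
- **Seating:** the vertical force changed from about -4.5 to +3.6 N at the height where the flange should seat.
- **Final views:** the outlines predicted for a seated, upright pin matched its flange and grip top in both pictures.
- **Disagreements:** the two cameras differed by 2–3 mm, and while the pin was carried its flange appeared about 2 mm off the prediction. Both were well inside the 7 mm clearance. The networks could not tell the steel pin from the green and purple ones, so I picked it out from the pictures. One early move call was refused for missing keys and moved nothing.

No check failed.

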